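# Number a board in the workshop's marking press

## Robot

A 6-joint arm with a two-finger parallel gripper is mounted at the origin on the work surface. World frame = base frame: x ahead of the robot, y to its left, z up, the work surface at z = 0. Lengths are in mm, angles in rad, forces in N, time in s.
With the tool pointing down it reaches from about 275 to 775 mm from the base axis. Payload 14.6 kg.
Tool frame: the origin (TCP) lies at the very end of the fingers, on their centre line; the grasp point (between the pads) lies 19 mm behind it; z points along the fingers, y is the direction in which the jaws open and shut (so a half turn about z gives the same grasp; the last joint's range is limited). The gripper opens to 85 mm and grips with 20 to 120 N. Pads are 22 mm wide; open, the fingers measure 114 mm over their backs; the gripper's body (76 mm by 85 mm) begins 54 mm behind the grasp point. The pads swing forward as they close: fully open they stand 13 mm farther back than shut.
Start: joints at [1.164, 0.263, -0.048, 1.259, 0, 1.415], TCP at [130.807, 508.446, 231.278] pointing down, gripper open.
Joint ranges: [-2.65, 2.65], [-0.89, 1.7], [-1.18, 1.37], [-2.13, 2.11], [-1.35, 1.29], [-3.14, 3.14]. Speed limits (rad/s): [1.89, 1.89, 2.57, 2.79, 3.14, 3.14].

## Interface

Orientations are given as a unit quaternion [x, y, z, w].
In Python, from cell import r gives the robot as it stands.
- The arm moves only by the tool servo_tool, never from a script. Its argument "moves" is a list that holds one entry, the list of rows, each a list of 7 numbers: the turn, a rotation vector about the tool's x, y, z in rad, then the shift along the tool's x, y, z in cm, then the finger opening in cm, from 0 to 8.54. A call has 1 to 5 rows; each row is the pose to reach, as a shift and turn from the pose commanded when the call began, along the tool's axes at that moment; what a row does not reach only later rows make up. A row lasts 1/12 s, in which the tool goes at most 41.7 mm and 7.16 degrees, less where a joint would pass 70% of its speed; a pose out of reach is approached as far as the arm can. A call with a gripper value outside its range is refused whole. The fingers move at their own pace and stop on an object; "squeeze" is the grip in N (left out, the last holds). Time passes only in rows, so rows that repeat a pose let the fingers close. It gives the time, the measured TCP pose, the force and the opening at its end, in the units of the state.
- r.read_state(): the state, without advancing time (a new reading comes with each control period).
- r.capture(name): name is "scene" or "side" or "wrist"; returns a dict with "frame" (420x560x3 uint8, red, green, blue), "fx", "fy", "cx", "cy" (pixels), "eye" and "attitude" of the camera in the world; the wrist camera has in their place "hand_eye" (4x4, takes a point from camera to tool coordinates, whose origin is the TCP and whose axes are the flange's). Camera axes: x right, y down, z forward; pixel columns grow to the right and rows downward; lengths in mm; the calibration is good to about 2 mm. A picture is of the moment at which its call begins: read the wrist's pose just before it. There is no depth.
- r.hand_in(): hands the job in, once; it reports no verdict.
The state is a dict: "time": time; "qpos": joint angles; "dq": joint speeds; "effort": joint torques, N m; "eef_pos": TCP position; "ee_rot": TCP orientation; "force": force on the tool from outside, world axes, zero at the start; "moment": the same for the moment, N m; "grip_width": finger opening in mm.
Only numpy, scipy, OpenCV 4.12 (cv2) and the standard library are available. Lean on these libraries where they do the work, as an engineer would, in place of code of your own. Each camera call takes 0.05 s, during which the arm holds its last target.

## Task

Number the board in the marking press with a 7: turn the press's number drum by the black T-handle on top until the 7 stands centred in the little window, push the board home into the corner of the press table so that it lies flat against both the long fence and the end stop, and flip the toggle clamp over so that its foot holds the board down. Then press the black palm knob fully down and let it spring back up; never press it before number, board and clamp are all right, for that would misprint. Leave the glue bottle, the hammer and the try square on the bench alone.

Things in the scene. Friction and masses are not known exactly. Their poses are not given: they have to be found in the camera images.
- press: Fixed grey and steel bench press, 240 x 465 x 190 mm. Origin at bench height; its axes, used in all entries (mm from its origin): x roughly away from the robot, y roughly to the robot's left, z up. Table top at z = 30, from x = -100 to 75, y = -225 to 240. Square head over its right end, x = -90 to 90, y = -205 to -25, z = 72 to 118, on a column nearer the robot (x below -100).
- fence (a point): Middle of the upper edge of the long fence's face: a steel bar along the press's y on the robot's side of the board, 14 mm wide, 15 mm high, face at x = -40 looking to +x, from y = -85 to 230.
- stop (a point): Middle of the upper edge of the end stop's face (y = -75, looking to +y), a 70 mm wide, 15 mm high bar on the table below the head. The 20 mm board fits under the head.
- home (a point): Where the board's centre lies when the board is home against fence and stop: x = 0, y = 25, z = 40 of the press, board's length along the press's y.
- board_mid (a point): Centre of the loose wooden board, 80 x 200 x 20 mm (its own x, y, z), 0.15 to 0.31 kg, lying flat on the press table with its length roughly along the press's y; at first 4 to 10 cm short of the end stop and 1 to 3 cm off the fence.
- window (a point): Centre of the window in the head's flat top cover, 38 x 26 mm (x by y), at x = 0, y = -185, z = 118. The number to be printed shows in it: a black digit 26 mm high on the white drum just below, upright when read from the side opposite the robot.
- bar_centre (a point): On the drum's upright axis (x = 0, y = -115), at half height (z = 171) of the black T-handle on the head, a level bar. Hub 34 mm in diameter, top z = 186. Two opposite arms, 12 mm wide, round ends 18 mm in diameter, 56 mm long from the axis, z = 162 to 180, above cover and palm knob (z = 150). A fingertip can push an arm round the axis.
- drum (a joint): Angle of drum and T-handle in rad, growing anticlockwise from above. Number n (0 to 9) is centred in the window at n x 0.6283: 7 at 4.398, again every full turn (-1.885). Turns either way without end, stays where left (0.15 N m), no clicks. With 7 centred the bar lies along the press's x; at other values it is turned by the difference.
- handle_pivot (a point): Pivot of the toggle clamp's handle behind the fence, at x = -72, y = 40, z = 80 of the press; the handle swings about the press's y axis.
- handle_tip (a point): Free end of the clamp's handle, 90 mm from the pivot: black round grip 18 mm in diameter over the outer 60 mm, on a steel shank. Open, it leans back 35 degrees from upright towards the robot (-x) and the clamp's arm stands up beside the fence; pushed over towards +x it brings the arm's rubber foot down on the board.
- clamp_handle (a joint): Swing of the clamp's handle in rad: 0 open (leaning back), about 0.96 shut (leaning 20 degrees to +x, foot on the board). An over-centre spring drives it to whichever side of about 0.5 it is on; pushing it over takes about 8 N at the tip.
- knob_top (a point): Centre of the top of the black palm knob, a mushroom 34 mm in diameter above the head's cover, over the board's end: x = 0, y = -45, z = 150 when up.
- plunger (a joint): How far the palm knob is pressed, in m: 0 up, 0.014 fully down, where the rubber type meets the board. It springs back; about 8 N when down.
- glue: White-capped glue bottle, 66 mm in diameter, 150 mm high, standing on the bench; bystander. Origin at its base.
- mallet: Hammer, 270 mm long, lying on the bench along its own x; bystander.
- square: Try square: dark wooden stock 120 mm, steel blade 180 mm, lying flat; bystander. Origin under the middle of its stock.

How it is judged (in metres and radians):
On the way:
1. the palm knob is pressed fully down with the 7 in the window, the board home and the clamp shut (value of joint plunger above 0.0115 m and (value of joint drum between -1.975 and -1.795 rad or value of joint drum between 4.308 and 4.488 rad or value of joint drum between 10.591 and 10.771 rad) and x of board_mid in the frame of press between -0.004 and 0.004 m and y of board_mid in the frame of press between 0.021 and 0.029 m and z of board_mid in the frame of press between 0.036 and 0.044 m and angle between the y axis of board_mid and the y axis of press, either way round below 0.04 rad and value of joint clamp_handle above 0.87 rad), for 0.1 s.
At the end, for the whole second after the job is handed in: The 7 is centred in the window (within 0.09 rad), the board lies home within 4 mm of fence and stop and 0.04 rad of straight, the clamp is shut (handle past 0.87 rad), the knob is up again (under 3 mm pressed) and all is at rest ((value of joint drum between -1.975 and -1.795 rad or value of joint drum between 4.308 and 4.488 rad or value of joint drum between 10.591 and 10.771 rad) and x of board_mid in the frame of press between -0.004 and 0.004 m and y of board_mid in the frame of press between 0.021 and 0.029 m and z of board_mid in the frame of press between 0.036 and 0.044 m and angle between the y axis of board_mid and the y axis of press, either way round below 0.04 rad and value of joint clamp_handle above 0.87 rad and value of joint plunger below 0.003 m and linear speed of board below 0.01 m/s and velocity of joint drum between -0.05 and 0.05 rad/s); the robot touches nothing.
It fails at once if the knob is pressed half-way (7 mm) or more while the 7 is not in the window, the board is not home or the clamp is not shut (value of joint plunger above 0.007 m and not ((value of joint drum between -1.975 and -1.795 rad or value of joint drum between 4.308 and 4.488 rad or value of joint drum between 10.591 and 10.771 rad) and (x of board_mid in the frame of press between -0.004 and 0.004 m and y of board_mid in the frame of press between 0.021 and 0.029 m and z of board_mid in the frame of press between 0.036 and 0.044 m and angle between the y axis of board_mid and the y axis of press, either way round below 0.04 rad) and value of joint clamp_handle above 0.87 rad)).
It fails at once if the glue bottle, the hammer or the try square is moved more than 20 mm (distance of any of glue, mallet, square from where it was at the start of the episode above 0.02 m).
It also fails if it takes over 64 s, if anything falls off the work surface, if the arm or the gripper's body presses on something with over 40 N, if the wrist force passes 120 N, or if a joint passes its speed limit or range.

## Working session

There is one attempt and no reset: what is moved stays moved. The work goes in short steps, Python scripts to look and compute and a tool call to move; the robot and the scene stay as the last step left them, time stands still between calls to the robot, and variables do not carry over. Pictures are saved under pics/ and viewed, and the job is handed in when it is done.

Besides the shell and the picture viewer there is one more tool, called after ">>>" by a JSON object that holds its "method" and its "body". servo_tool: Moves the arm, as the interface text tells. Its arguments: {"type":"object","properties":{"moves":{"type":"array","items":{"type":"array","items":{"type":"array","items":{"type":"number"}}}},"squeeze":{"type":"number"}},"required":["moves"]}

```bash
ls; mkdir -p pics
python3 - <<'E'
from cell import r
import cv2,json
s=r.read_state()
print(s)
for n in("scene","side","wrist"):
    c=r.capture(n)
    cv2.imwrite(f"pics/{n}0.png",c["frame"][:,:,::-1])
    print({k:(v.tolist() if hasattr(v,'tolist') else v) for k,v in c.items() if k!="frame"})
E
```

```text
pics
{'time': 0.0, 'qpos': array([ 1.16368960e+00,  2.63559552e-01, -4.89300198e-02,  1.25938224e+00,
        3.40634943e-05,  1.41552343e+00]), 'dq': array([-9.28367691e-04, -6.95025721e-04, -7.97846048e-04,  2.50801515e-04,
       -4.53982015e-04,  5.18840809e-05]), 'effort': array([-5.55521437e-04, -6.37628889e+01,  3.84571981e+01,  1.35399902e-02,
       -1.40855700e-04, -1.32864216e-05]), 'eef_pos': array([130.69715555, 508.20283759, 230.80864041]), 'ee_rot': array([ 1.25584431e-01,  9.92082789e-01, -5.11897784e-04, -1.65586066e-04]), 'force': array([-0.02048176,  0.26964955, -0.20416794]), 'moment': array([ 0.0013875 , -0.00231437, -0.02696178]), 'grip_width': 85.48820759481164}
{'fx': 451.9218771518929, 'fy': 451.9218771518929, 'cx': 277.79440235002807, 'cy': 209.1638409262734, 'eye': [982.6811112787001, -564.3763018184203, 1365.4304553342415], 'attitude': [0.913125336387146, 0.3096986323326166, -0.09058827361902227, -0.2491638855490365]}
{'fx': 417.1404914491489, 'fy': 417.1404914491489, 'cx': 275.29592962530427, 'cy': 204.94609371929684, 'eye': [282.3313199331441, -828.3719170401895, 1012.041756652442], 'attitude': [0.9184199593378458, -0.12886520287773567, 0.04979300632175331, -0.37070094995641917]}
{'fx': 368.8196796841077, 'fy': 368.8196796841077, 'cx': 278.9547688170727, 'cy': 207.5536786274696, 'hand_eye': [[-0.00016493563442665434, -0.9584216987312785, -0.2853556030592113, 73.27807648520057], [0.9999997793124681, -0.0003417217111684521, 0.0005697379099660276, -0.40761714291714934], [-0.0006435613804701622, -0.2853554461147041, 0.9584215435816471, -141.5554367720658], [0.0, 0.0, 0.0, 1.0]]}
```

View pics/scene0.png

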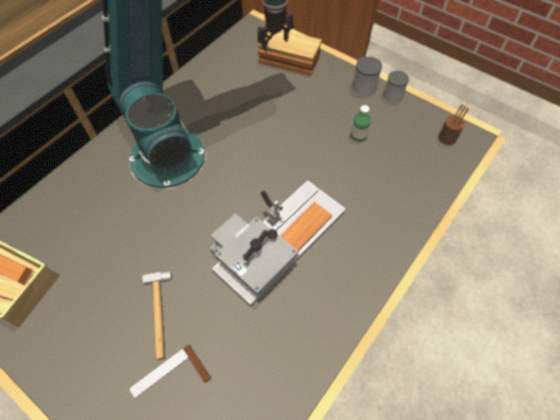

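View pics/side0.png

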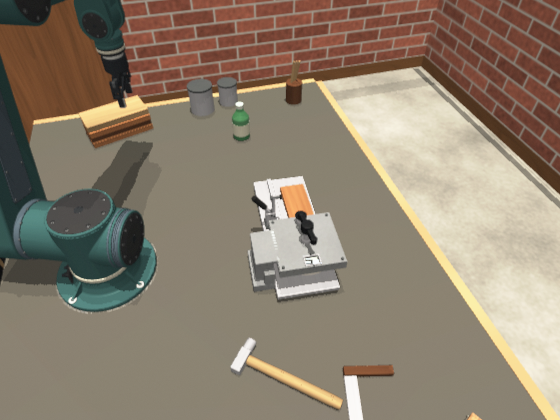

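View pics/wrist0.png

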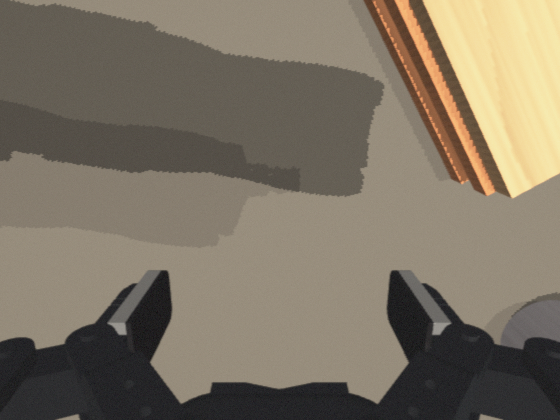

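Both views show the press mid-bench (scene ≈ (275,240), side ≈ (295,235)), and the gripper well clear of it. I'll zoom in to fit the press pose.

Run:
```python
import cv2
a=cv2.imread("pics/scene0.png")[170:310,200:355]
cv2.imwrite("pics/scene0z.png",cv2.resize(a,None,fx=5,fy=5,interpolation=cv2.INTER_CUBIC)[:600*2,:800][:700])
cv2.imwrite("pics/scene0z.png",cv2.resize(a,None,fx=4.2,fy=4.2,interpolation=cv2.INTER_CUBIC))
a=cv2.imread("pics/side0.png")[170:305,235:355]
cv2.imwrite("pics/side0z.png",cv2.resize(a,None,fx=4.4,fy=4.4,interpolation=cv2.INTER_CUBIC))
```

```text
(no output)
```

View pics/scene0z.png

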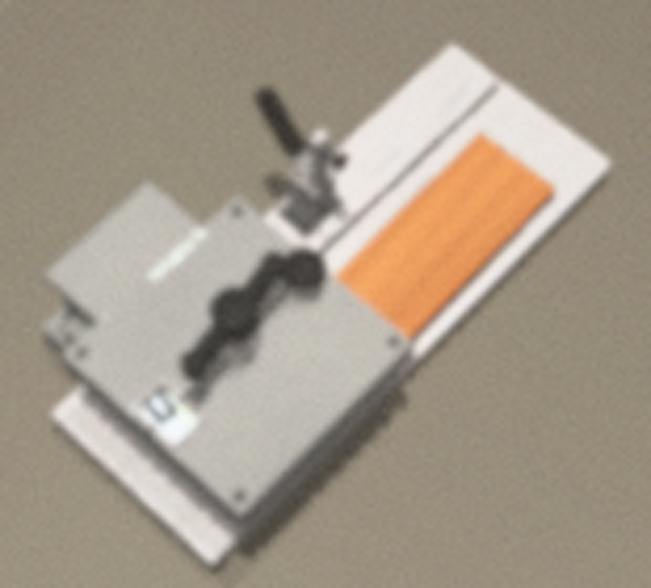

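View pics/side0z.png

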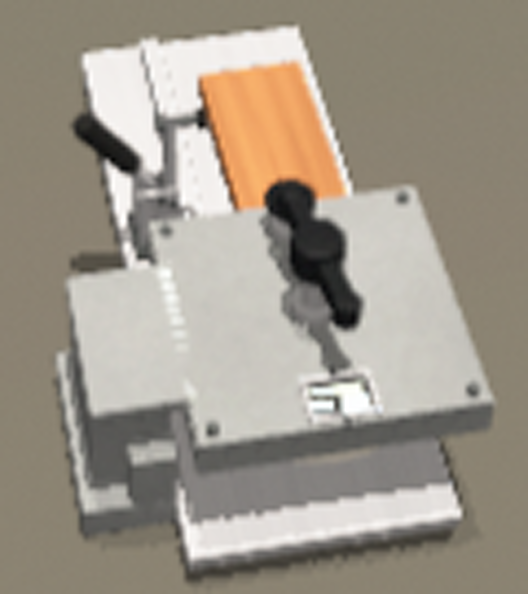

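```bash
cat > h.py <<'E'
import numpy as np, cv2
from scipy.spatial.transform import Rotation as R
from scipy.optimize import least_squares
CAM={"scene":dict(f=451.9218771518929,cx=277.79440235002807,cy=209.1638409262734,eye=[982.6811112787001,-564.3763018184203,1365.4304553342415],att=[0.913125336387146,0.3096986323326166,-0.09058827361902227,-0.2491638855490365]),
"side":dict(f=417.1404914491489,cx=275.29592962530427,cy=204.94609371929684,eye=[282.3313199331441,-828.3719170401895,1012.041756652442],att=[0.9184199593378458,-0.12886520287773567,0.04979300632175331,-0.37070094995641917])}
def proj(n,P):
    c=CAM[n];p=R.from_quat(c["att"]).inv().apply(np.atleast_2d(P)-c["eye"])
    return p[:,:2]/p[:,2:]*c["f"]+[c["cx"],c["cy"]]
def ray(n,uv,z):
    c=CAM[n];d=R.from_quat(c["att"]).apply([(uv[0]-c["cx"])/c["f"],(uv[1]-c["cy"])/c["f"],1]);e=np.array(c["eye"])
    return e+d*(z-e[2])/d[2]
def P2W(pose,P):
    P=np.atleast_2d(np.array(P,float));c,s=np.cos(pose[2]),np.sin(pose[2])
    return np.c_[pose[0]+c*P[:,0]-s*P[:,1],pose[1]+s*P[:,0]+c*P[:,1],P[:,2]]
def W2P(pose,P):
    P=np.atleast_2d(np.array(P,float));c,s=np.cos(pose[2]),np.sin(pose[2]);d=P[:,:2]-pose[:2]
    return np.c_[c*d[:,0]+s*d[:,1],-s*d[:,0]+c*d[:,1],P[:,2]]
E
cat > fit.py <<'E'
from h import *
S=np.array([(452,43),(610,162),(55,412),(217,555),(408,345),(240,512),(237,197)])/4.2+[200,170]
SP=[(-100,240,30),(75,240,30),(-100,-225,30),(75,-225,30),(90,-25,118),(90,-205,118),(-90,-25,118)]
D=np.array([(83,57),(298,28),(185,535),(460,518),(415,187),(493,402),(155,232),(195,447)])/4.4+[235,170]
DP=[(-100,240,30),(75,240,30),(-100,-225,30),(75,-225,30),(90,-25,118),(90,-205,118),(-90,-25,118),(-90,-205,118)]
f=lambda p:np.r_[(proj("scene",P2W(p,SP))-S).ravel(),(proj("side",P2W(p,DP))-D).ravel()]
o=least_squares(f,[430,-50,0.2],x_scale=[100,100,1],loss="soft_l1")
print(o.x); print(f(o.x).reshape(-1,2).round(1))
E
python3 fit.py
```

```text
[ 5.71656508e+02 -3.43924871e+01 -1.02812481e-01]
[[-0.2  0.1]
 [ 0.4  0.5]
 [-2.4  0. ]
 [-2.5  2.3]
 [ 0.4 -0.3]
 [-1.4  1.1]
 [-0.7 -0.2]
 [-0.3 -2.1]
 [ 0.3 -1.5]
 [ 0.3  4.6]
 [ 0.5 -1.3]
 [-0.2 -1. ]
 [-0.  -0.7]
 [-1.7 -3.1]
 [ 0.5 -0.9]]
```

```bash
cat > ov.py <<'E'
from h import *
import sys
def overlay(n,src,out,pose,x0,y0,x1,y1,s,board=None,drum=None):
    a=cv2.resize(cv2.imread(src)[y0:y1,x0:x1],None,fx=s,fy=s,interpolation=cv2.INTER_CUBIC)
    def pl(P,c,cl=True):
        q=((proj(n,P2W(pose,P))-[x0,y0]+0.5)*s).round().astype(int)
        cv2.polylines(a,[q.reshape(-1,1,2)],cl,c,1,cv2.LINE_AA)
    rect=lambda xa,xb,ya,yb,z:[(xa,ya,z),(xb,ya,z),(xb,yb,z),(xa,yb,z)]
    pl(rect(-100,75,-225,240,30),(0,0,255));pl(rect(-90,90,-205,-25,118),(255,0,0));pl(rect(-90,90,-205,-25,72),(255,0,255))
    pl(rect(-19,19,-198,-172,118),(0,255,0));pl([(-40,-85,45),(-40,230,45)],(255,255,0),False);pl([(-54,-85,45),(-54,230,45)],(255,255,0),False)
    t=np.linspace(0,6.28,40);pl([(17*np.cos(u),-45+17*np.sin(u),150) for u in t],(0,255,255));pl([(17*np.cos(u),-115+17*np.sin(u),186) for u in t],(0,255,255))
    pl([(-72,30,80),(-72,50,80)],(0,255,0),False); pl([(-72,40,80),(-72-90*np.sin(.611),40,80+90*np.cos(.611))],(0,255,0),False)
    if board is not None:
        bx,by,th=board;c,sn=np.cos(th),np.sin(th)
        pl([(bx+c*x-sn*y,by+sn*x+c*y,50) for x,y in((-40,-100),(40,-100),(40,100),(-40,100))],(0,0,0))
    if drum is not None:
        for sg in(1,-1):
            u=np.pi/2+0
            d=np.array([np.cos(drum),np.sin(drum)])*47*sg
            pl([(d[0]+9*np.cos(w),-115+d[1]+9*np.sin(w),180) for w in t],(0,165,255))
    cv2.imwrite(out,a)
E
cat > t.py <<'E'
from ov import *
pose=eval(sys.argv[1]);k=sys.argv[2]
b=eval(sys.argv[3]) if len(sys.argv)>3 else None
d=eval(sys.argv[4]) if len(sys.argv)>4 else None
overlay("scene","pics/scene0.png",f"pics/s_ov{k}.png",pose,200,170,355,310,5,b,d)
overlay("side","pics/side0.png",f"pics/d_ov{k}.png",pose,235,160,355,305,4.1,b,d)
E
python3 t.py "[571.6,-34.4,-0.1028]" 1
```

```text
(no output)
```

View pics/s_ov1.png

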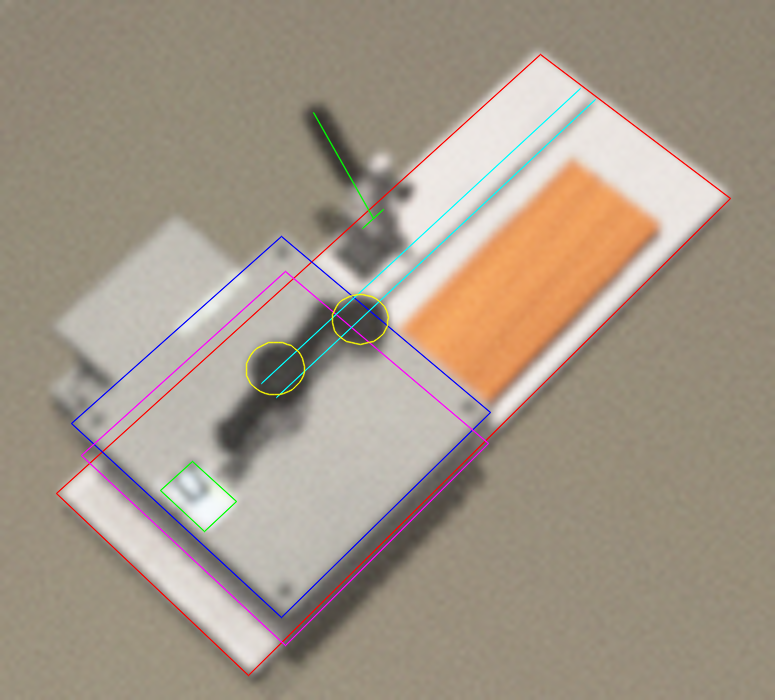

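View pics/d_ov1.png

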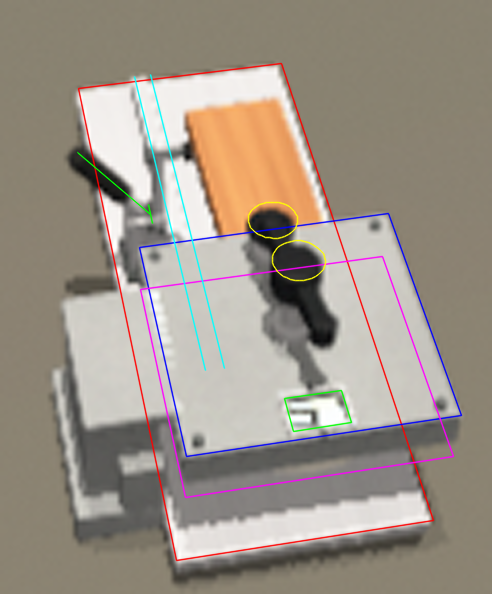

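Overlay agrees well with both views (head, table, knob, handle within ~2 px). Bar lies roughly along the press's y. Next, go over the press for a close wrist view.

```bash
cat > go.py <<'E'
# usage: go.py px py pz yaw(deg of tool rel. to press)  -> turn & shift in tool axes from measured pose
from h import *
import sys,json
from cell import r
pose=json.load(open("pose.json"))
def tgt(p,yaw):
    th=pose[2]+yaw
    X=np.array([-np.cos(th),-np.sin(th),0]);Z=np.array([0,0,-1.]);Y=np.cross(Z,X)
    return P2W(pose,p)[0],R.from_matrix(np.c_[X,Y,Z])
if __name__=="__main__":
    s=r.read_state();R0=R.from_quat(s["ee_rot"]);p0=s["eef_pos"]
    print("t",round(s["time"],2),"press xyz",W2P(pose,p0)[0].round(1),"world",p0.round(1),"F",s["force"].round(1),"w",round(s["grip_width"],1),"q",s["qpos"].round(2))
    if len(sys.argv)>3:
        p,Rt=tgt([float(v) for v in sys.argv[1:4]],np.radians(float(sys.argv[4])) if len(sys.argv)>4 else 0)
        print("turn",(R0.inv()*Rt).as_rotvec().round(3),"shift cm",(R0.inv().apply(p-p0)/10).round(2))
E
echo "[571.6,-34.4,-0.1028]">pose.json; python3 go.py -20 -30 340
```

```text
t 0.15 press xyz [-494.2  494.5  230.9] world [130.7 508.2 230.9] F [ 0.3  0.4 -0.5] w 85.2 q [ 1.16  0.26 -0.05  1.26  0.    1.42]
turn [-0.001 -0.    -0.149] shift cm [-54.69 -44.84 -10.88]
```

>>> {"method": "servo_tool", "body": {"moves": [[[0,0,0,-54.7,-44.8,-10.9,5],[0,0,0,-54.7,-44.8,-10.9,5],[0,0,0,-54.7,-44.8,-10.9,5],[0,0,0,-54.7,-44.8,-10.9,5],[0,0,0,-54.7,-44.8,-10.9,5]]]}}

```text
time: 0.57
eef_pos: [253.0, 340.7, 263.2]
ee_rot: [0.125, 0.992, -0.0, -0.0]
force: [1.4, 0.3, 0.1]
grip_width: 50.1
```

```bash
python3 go.py -20 -30 340
```

```text
t 0.57 press xyz [-355.4  340.5  263.2] world [253.  340.7 263.2] F [1.4 0.3 0.1] w 50.1 q [ 0.74  0.08 -0.19  1.3  -0.    0.99]
turn [-0.    -0.    -0.148] shift cm [-38.65 -31.68  -7.68]
```

>>> {"method": "servo_tool", "body": {"moves": [[[0,0,-0.148,-38.6,-31.6,-7.7,5],[0,0,-0.148,-38.6,-31.6,-7.7,5],[0,0,-0.148,-38.6,-31.6,-7.7,5],[0,0,-0.148,-38.6,-31.6,-7.7,5],[0,0,-0.148,-38.6,-31.6,-7.7,5]]]}}

```text
time: 0.98
eef_pos: [370.6, 180.7, 294.0]
ee_rot: [0.052, 0.999, 0.0, 0.0]
force: [0.9, 0.7, -0.4]
grip_width: 50.2
```

```bash
python3 go.py -20 -30 340
```

```text
t 0.98 press xyz [-222.   193.3  294. ] world [370.6 180.7 294. ] F [ 0.9  0.7 -0.4] w 50.2 q [ 0.26  0.05 -0.14  1.38  0.    0.36]
turn [ 0.     0.    -0.001] shift cm [-20.22 -22.31  -4.59]
```

>>> {"method": "servo_tool", "body": {"moves": [[[0,0,0,-20.2,-22.3,-4.6,5],[0,0,0,-20.2,-22.3,-4.6,5],[0,0,0,-20.2,-22.3,-4.6,5],[0,0,0,-20.2,-22.3,-4.6,5],[0,0,0,-20.2,-22.3,-4.6,5]]]}}

```text
time: 1.4
eef_pos: [492.5, 14.3, 325.4]
ee_rot: [0.052, 0.999, 0.0, 0.0]
force: [1.4, 1.3, -0.4]
grip_width: 50.2
```

>>> {"method": "servo_tool", "body": {"moves": [[[0,0,0,-4.6,-5.1,-1.1,5],[0,0,0,-4.6,-5.1,-1.1,5],[0,0,0,-4.6,-5.1,-1.1,5]]]}}

```text
time: 1.65
eef_pos: [534.8, -43.1, 335.3]
ee_rot: [0.054, 0.999, -0.0, -0.0]
force: [0.9, -0.1, -0.0]
grip_width: 49.7
```

```bash
cat > snap.py <<'E'
from go import *
k=sys.argv[1]
s=r.read_state();c=r.capture("wrist")
cv2.imwrite(f"pics/w{k}.png",c["frame"][:,:,::-1])
np.savez(f"w{k}.npz",p=s["eef_pos"],q=s["ee_rot"],he=c["hand_eye"],K=[c["fx"],c["fy"],c["cx"],c["cy"]],qpos=s["qpos"])
E
python3 snap.py 1; python3 go.py -20 -30 340
```

```text
t 1.7 press xyz [-37.3 -10.6 335.2] world [533.4 -41.1 335.2] F [ 0.4  0.1 -0.2] w 50.0 q [-0.23  0.28  0.25  1.55 -0.   -0.12]
turn [ 0.    -0.001 -0.004] shift cm [-1.74 -1.93 -0.48]
```

View pics/w1.png

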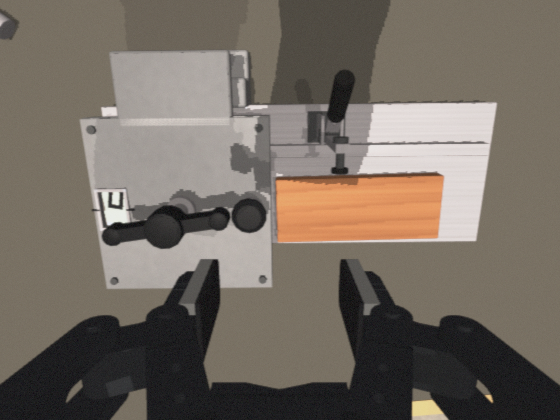

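Wrist view shows the press axis-aligned: hub at (164,227), knob (249,215), board (277-442,175-242), window (112,209) with the digit half-hidden by an arm. Taking a settled one for the fit.

```bash
python3 snap.py 2
cat >> h.py <<'E'
def wload(k):
    d=np.load(f"w{k}.npz");return d
def wproj(d,P):
    t=R.from_quat(d["q"]).inv().apply(np.atleast_2d(P)-d["p"])
    H=np.linalg.inv(d["he"]);c=t@H[:3,:3].T+H[:3,3];fx,fy,cx,cy=d["K"]
    return c[:,:2]/c[:,2:]*[fx,fy]+[cx,cy]
def wray(d,uv,z):
    fx,fy,cx,cy=d["K"];H=d["he"];q=R.from_quat(d["q"])
    v=q.apply(H[:3,:3]@[(uv[0]-cx)/fx,(uv[1]-cy)/fy,1]);e=d["p"]+q.apply(H[:3,3])
    return e+v*(z-e[2])/v[2]
E
python3 - <<'E'
import cv2
a=cv2.imread("pics/w2.png")
cv2.imwrite("pics/w2a.png",cv2.resize(a[40:300,70:285],None,fx=2.3,fy=2.3,interpolation=cv2.INTER_CUBIC))
cv2.imwrite("pics/w2b.png",cv2.resize(a[60:260,240:510],None,fx=2.9,fy=2.9,interpolation=cv2.INTER_CUBIC))
E
```

```text
(no output)
```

View pics/w2a.png

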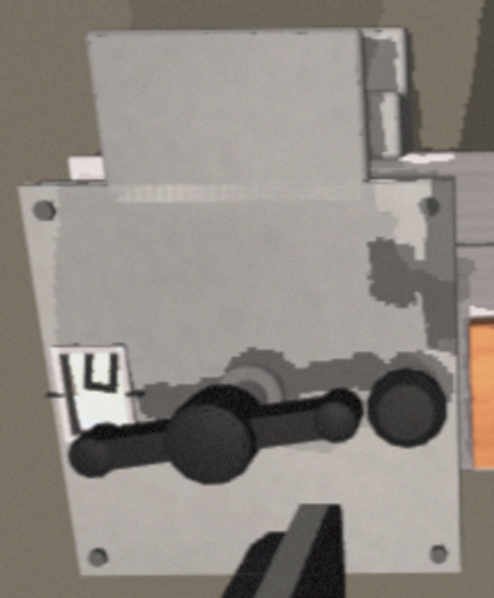

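View pics/w2b.png

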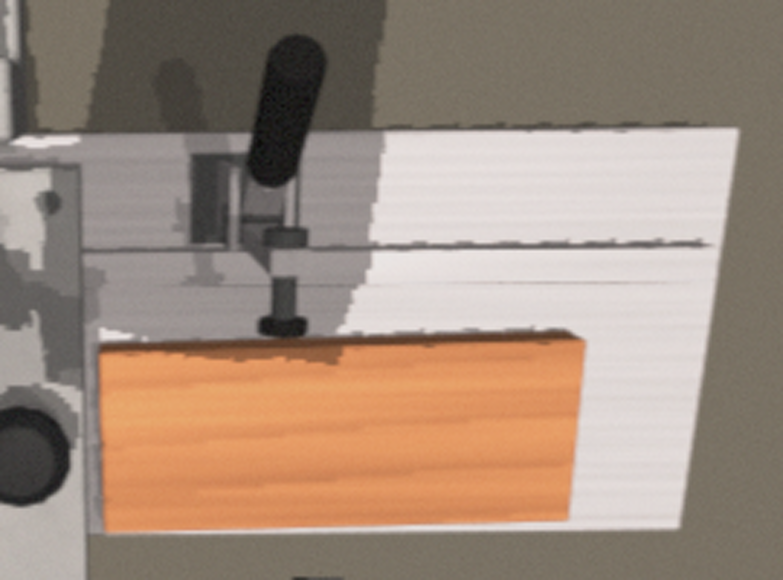

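```bash
cat > fit2.py <<'E'
from h import *
d=wload(2)
A=np.array([(20,186),(455,182),(460,572),(80,573)])/2.3+[70,40]
B=np.array([(738,129),(680,528)])/2.9+[240,60]
O=np.r_[A,B]-0.3
P=[(-90,-205,118),(-90,-25,118),(90,-25,118),(90,-205,118),(-100,240,30),(75,240,30)]
f=lambda p:(wproj(d,P2W(p,P))-O).ravel()
o=least_squares(f,[571,-34,-.1],x_scale=[100,100,1]);pose=o.x;print(pose);print(f(pose).reshape(-1,2).round(1))
g=lambda u,s,off:np.array(u)/s+off-0.3
a=lambda u:g(u,2.3,[70,40]);b=lambda u:g(u,2.9,[240,60])
for n,u,z in[("hub",a((211,440)),186),("armL",a((92,453)),180),("armR",a((338,415)),180),("knob",a((407,407)),150),
 ("board--",b((100,348)),50),("board+-",b((106,531)),50),("board++",b((568,520)),50),("board-+",b((585,340)),50),("grip tip",b((296,65)),154),("line246",b((600,243)),45),("line283",b((600,284)),45)]:
    print(n,W2P(pose,wray(d,u,z))[0].round(1))
E
python3 fit2.py
```

```text
[ 5.69656121e+02 -3.06114647e+01 -9.84544708e-02]
[[-1.4 -0.6]
 [-0.6 -0.5]
 [ 0.2  0.3]
 [-0.3  1.2]
 [ 2.  -0.6]
 [ 0.6  1.5]]
hub [  -2.3 -112.9  186. ]
armL [   4.6 -159.9  180. ]
armR [ -9.5 -67.2 180. ]
knob [ -2.7 -44.5 150. ]
board-- [-16.  -19.8  50. ]
board+- [ 64.  -18.2  50. ]
board++ [ 60.7 179.2  50. ]
board-+ [-17.6 177.3  50. ]
grip tip [-120.6   38.7  154. ]
line246 [-56.1 181.   45. ]
line283 [-39.6 183.   45. ]
```

```bash
echo "[570.3,-32.3,-0.1005]">pose.json
python3 - <<'E'
from h import *
d=wload(2);a=cv2.imread("pics/w2.png");pose=[569.66,-30.6,-.0985]
def rect(img,pj,z=116):
    P=[(-22,-201,z),(-22,-169,z),(22,-169,z),(22,-201,z)]
    q=pj(P2W(pose,P)).astype(np.float32);D=np.float32([(0,0),(256,0),(256,352),(0,352)])
    return cv2.warpPerspective(img,cv2.getPerspectiveTransform(q,D),(256,352),flags=cv2.INTER_CUBIC)
pose2=[571.6,-34.4,-.1028]
o=[rect(a,lambda P:wproj(d,P))]
pose=pose2
o+=[rect(cv2.imread("pics/scene0.png"),lambda P:proj("scene",P)),rect(cv2.imread("pics/side0.png"),lambda P:proj("side",P))]
cv2.imwrite("pics/win2.png",np.hstack(o))
E
```

```text
(no output)
```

View pics/win2.png

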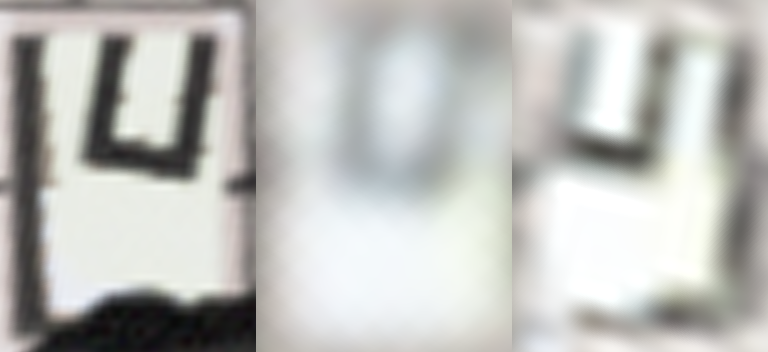

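The digit is the lower half of a 0, shifted towards -x, and the bar is at ≈98.7° from press x. So the drum is at ≈ -0.163 and needs -1.72 rad (clockwise). Board centre is at about (23, 80), rotated +0.012. I'll grip the hub with the jaws across the bar.

```bash
python3 go.py 0 -115 240 98.65
python3 - <<'E'
from h import *
d=wload(2);p2=[569.656,-30.61,-.09845]
pz=[570.3,-32.3,-.1005]
print(W2P(pz,P2W(p2,[(-2.3,-112.9,186),(-2.7,-44.5,150)])).round(1))
E
```

```text
t 1.75 press xyz [-36.8 -11.2 335.5] world [532.5 -39.8 335.5] F [0.7 0.1 0.4] w 50.0 q [-0.23  0.27  0.25  1.55  0.   -0.12]
turn [ 1.000e-03 -1.000e-03 -1.727e+00] shift cm [ -3.75 -10.36   9.54]
[[  -2.9 -111.3  186. ]
 [  -3.4  -42.9  150. ]]
```

>>> {"method": "servo_tool", "body": {"moves": [[[0,0,-0.12,-3.6,-10.3,2,5],[0,0,-0.24,-3.6,-10.3,4,5],[0,0,-0.36,-3.6,-10.3,5,5],[0,0,-0.48,-3.6,-10.3,7,5],[0,0,-0.6,-3.6,-10.3,8,5]]]}}

```text
time: 2.17
eef_pos: [556.3, -145.2, 253.4]
ee_rot: [-0.248, 0.969, 0.001, -0.001]
force: [-0.3, 0.5, -0.1]
grip_width: 50.0
```

>>> {"method": "servo_tool", "body": {"moves": [[[0,0,-0.12,0,0,0,5],[0,0,-0.24,0,0,0,5],[0,0,-0.36,0,0,0,5],[0,0,-0.48,0,0,0,5],[0,0,-0.6,0,0,0,5]]]}}

```text
time: 2.58
eef_pos: [556.8, -143.7, 256.3]
ee_rot: [-0.524, 0.852, 0.0, -0.0]
force: [0.5, -0.5, -0.3]
grip_width: 49.9
```

>>> {"method": "servo_tool", "body": {"moves": [[[0,0,-0.12,0,0,0,5],[0,0,-0.24,0,0,0,5],[0,0,-0.36,0,0,0,5],[0,0,-0.48,0,0,0,5],[0,0,-0.527,0,0,0,5]]]}}

```text
time: 3.0
eef_pos: [556.8, -143.7, 256.3]
ee_rot: [0.728, -0.685, -0.0, -0.0]
force: [0.1, 0.9, 0.4]
grip_width: 50.2
```

```bash
python3 snap.py 3; python3 go.py 0 -115 240 98.65
```

```text
t 3.05 press xyz [  -2.2 -112.2  256.4] world [ 556.9 -143.7  256.4] F [-0.9  0.3  0.2] w 50.0 q [-0.39  0.35  0.14  1.37  0.   -2.03]
turn [0.   0.   0.01] shift cm [ 0.31 -0.17  1.64]
```

View pics/w3.png

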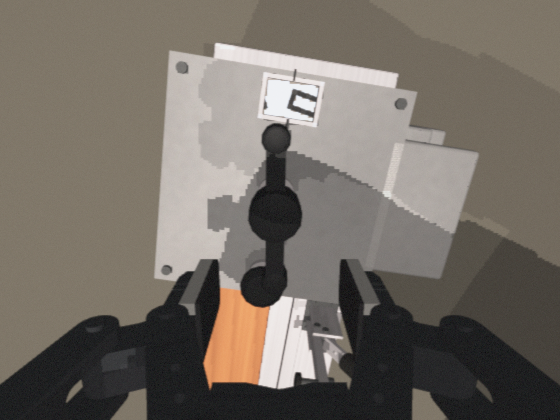

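The full digit is visible at (300,101), a 0 cut off at the window edge. Hub is at (275,214) and the fingers' midline at col 279. Measuring the hub and bar precisely.

Run:
```python
from h import *
import json
pz=json.load(open("pose.json"));d=wload(3);a=cv2.imread("pics/w3.png")
cv2.imwrite("pics/w3z.png",cv2.resize(a[55:320,150:420],None,fx=2.2,fy=2.2,interpolation=cv2.INTER_CUBIC))
for n,u,z in[("hub",(274.5,214),186),("arm1",(276,138),180),("knob",(263,286),150),("c--",(169,51),118),("c++",(155,279),118),("c+-",(416,93),118)]:
    w=wray(d,u,z);t=R.from_quat(d["q"]).inv().apply(w-d["p"]);print(n,W2P(pz,w)[0].round(1),"tool",t.round(1))
```

```text
hub [   0.6 -117.3  186. ] tool [ 5.5 -2.  70.3]
arm1 [   6.9 -161.5  180. ] tool [50.2 -1.  76.3]
knob [ -1.2 -48.6 150. ] tool [-62.5 -11.3 106.3]
c-- [  90.  -202.6  118. ] tool [104.1 -76.6 138.3]
c++ [ 88.1 -23.  118. ] tool [ -73.4 -103.5  138.3]
c+- [ -88.8 -203.1  118. ] tool [ 75.9 100.  138.3]
```

View pics/w3z.png

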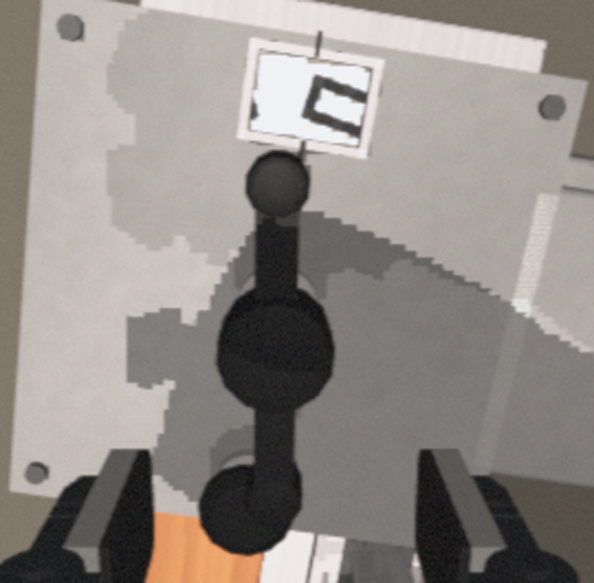

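>>> {"method": "servo_tool", "body": {"moves": [[[0,0,0,0.3,-0.22,3,6],[0,0,0,0.3,-0.22,6,6],[0,0,0,0.3,-0.22,8,6],[0,0,0,0.3,-0.22,9.2,6],[0,0,0,0.3,-0.22,9.9,6]]]}}

```text
time: 3.47
eef_pos: [558.6, -146.7, 155.7]
ee_rot: [0.725, -0.689, -0.001, 0.0]
force: [-0.4, -0.9, 0.5]
grip_width: 59.7
```

>>> {"method": "servo_tool", "body": {"moves": [[[0,0,0,0,0,0,3],[0,0,0,0,0,0,3],[0,0,0,0,0,0,3],[0,0,0,0,0,0,3]]], "squeeze": 40}}

```text
time: 3.8
eef_pos: [559.7, -147.7, 158.1]
ee_rot: [0.725, -0.688, 0.0, -0.0]
force: [-3.3, 3.8, 6.4]
grip_width: 33.0
```

```bash
python3 go.py 0 -115 157 0
```

```text
t 3.8 press xyz [   1.1 -115.9  158.1] world [ 559.7 -147.7  158.1] F [-3.3  3.8  6.4] w 33.0 q [-0.4   0.38 -0.07  1.12  0.   -2.02]
turn [-0.000e+00  1.000e-03  1.724e+00] shift cm [-0.1   0.09  0.11]
```

Grip at 33 mm on the 34 mm hub with low force. Turn clockwise by 1.71 rad.

>>> {"method": "servo_tool", "body": {"moves": [[[0,0,0.12,0,0,0,3],[0,0,0.24,0,0,0,3],[0,0,0.36,0,0,0,3],[0,0,0.48,0,0,0,3],[0,0,0.6,0,0,0,3]]]}}

```text
time: 4.22
eef_pos: [558.5, -147.4, 158.1]
ee_rot: [-0.487, 0.873, 0.001, -0.0]
force: [-14.7, 5.4, 12.4]
grip_width: 33.2
```

>>> {"method": "servo_tool", "body": {"moves": [[[0,0,0.12,0,0,0,3],[0,0,0.24,0,0,0,3],[0,0,0.36,0,0,0,3],[0,0,0.48,0,0,0,3],[0,0,0.6,0,0,0,3]]]}}

```text
time: 4.63
eef_pos: [557.7, -146.5, 158.0]
ee_rot: [-0.207, 0.978, 0.001, -0.001]
force: [-18.4, 13.0, 16.8]
grip_width: 33.0
```

>>> {"method": "servo_tool", "body": {"moves": [[[0,0,0.12,0,0,0,3],[0,0,0.24,0,0,0,3],[0,0,0.36,0,0,0,3],[0,0,0.46,0,0,0,3],[0,0,0.51,0,0,0,3]]]}}

```text
time: 5.05
eef_pos: [557.5, -145.5, 158.1]
ee_rot: [0.046, 0.999, 0.002, -0.001]
force: [-18.5, 20.7, 18.3]
grip_width: 32.9
```

```bash
python3 go.py 0 -115 157 0; python3 snap.py 4
```

```text
t 5.05 press xyz [  -1.3 -113.9  158.1] world [ 557.5 -145.5  158.1] F [-18.5  20.7  18.3] w 32.9 q [-0.4   0.38 -0.07  1.12  0.   -0.31]
turn [ 0.004 -0.003  0.009] shift cm [-0.13 -0.11  0.11]
```

View pics/w4.png

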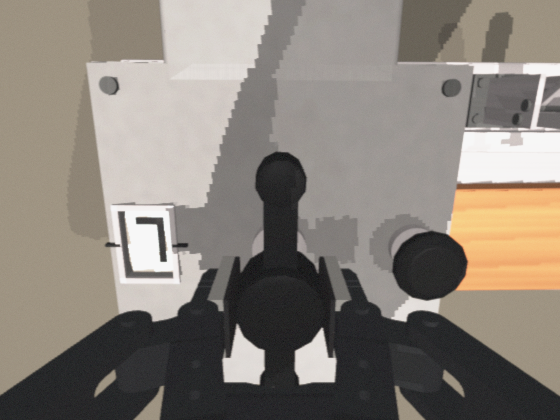

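A 7 stands in the window at (148,240), looking centred and straight. Measure it.

Run:
```python
import cv2
a=cv2.imread("pics/w4.png")
cv2.imwrite("pics/w4z.png",cv2.resize(a[195:300,95:200],None,fx=5.6,fy=5.6,interpolation=cv2.INTER_CUBIC))
```

```text
(no output)
```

View pics/w4z.png

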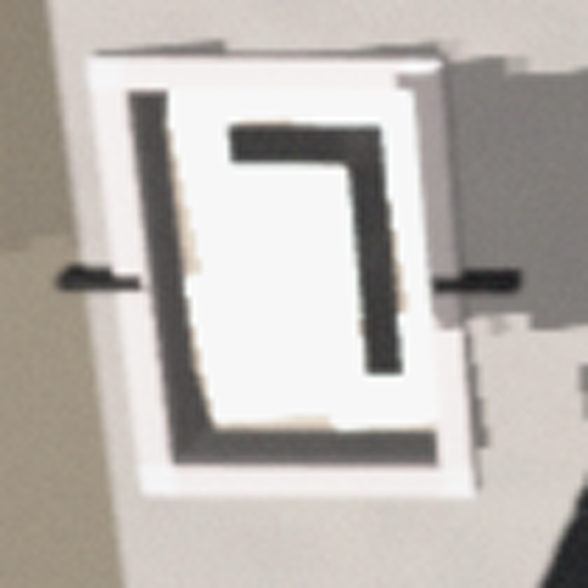

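The digit centre sits 32 px above the ticks, which matches the recess parallax (inner bottom wall ≈35 px). So the 7 is centred within ~0.02 rad. Release and rise.

>>> {"method": "servo_tool", "body": {"moves": [[[0,0,0,0,0,0,5],[0,0,0,0,0,0,5],[0,0,0,0,0,0,5]]]}}

```text
time: 5.35
eef_pos: [560.2, -148.4, 157.7]
ee_rot: [0.043, 0.999, -0.0, 0.001]
force: [-0.5, 0.5, 0.3]
grip_width: 50.2
```

>>> {"method": "servo_tool", "body": {"moves": [[[0,0,0,0,0,-3,5],[0,0,0,0,0,-7,5],[0,0,0,0,0,-7,3],[0,0,0,0,0,-7,0],[0,0,0,0,0,-7,0]]]}}

```text
time: 5.77
eef_pos: [559.9, -148.3, 227.0]
ee_rot: [0.043, 0.999, -0.0, 0.0]
force: [-0.2, 0.4, -0.5]
grip_width: 14.2
```

```bash
python3 go.py 0 215 150 0; python3 snap.py 5
```

```text
t 5.77 press xyz [   1.3 -116.5  227. ] world [ 559.9 -148.3  227. ] F [-0.2  0.4 -0.5] w 14.2 q [-0.4   0.36  0.08  1.29 -0.   -0.31]
turn [-0.     0.001  0.014] shift cm [-0.31 33.15  7.69]
```

View pics/w5.png

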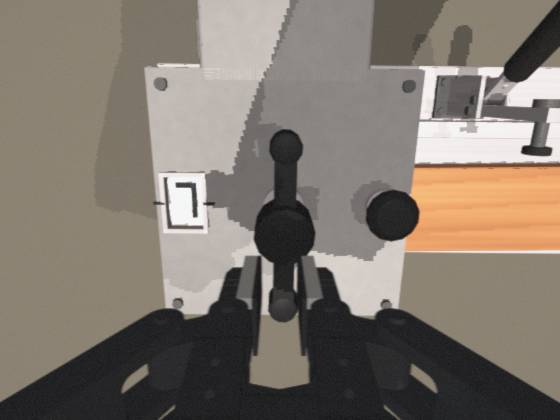

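The bar stayed with the 7 in the window (185,203), and the grip confirmed the press pose to ~1.5 mm. Now the board: check bystander positions and plan the push from +x.

```bash
echo "[570.0,-31.3,-0.1005]">pose.json
python3 - <<'E'
from h import *
import json
pz=json.load(open("pose.json"))
for n,u in(("glue",(360,136)),("hammer",(157,275)),("squareend",(130,390))): print(n,W2P(pz,ray("scene",u,0))[0].round(0))
E
python3 go.py 100 78 150 0
```

```text
glue [-99. 548.   0.]
hammer [-221. -357.    0.]
squareend [  -1. -632.    0.]
t 5.82 press xyz [   1.4 -117.3  226.4] world [ 559.6 -148.2  226.4] F [-0.3  0.  -0.7] w 6.6 q [-0.4   0.36  0.08  1.29 -0.   -0.31]
turn [ 0.    -0.001  0.014] shift cm [-10.13  19.39   7.64]
```

>>> {"method": "servo_tool", "body": {"moves": [[[0,0,0.014,-2,4,0,0],[0,0,0.014,-4,7.8,0,0],[0,0,0.014,-6,11.6,2,0],[0,0,0.014,-8,15.4,4,0],[0,0,0.014,-10.1,19.4,6,0]]]}}

```text
time: 6.23
eef_pos: [666.2, 20.4, 174.8]
ee_rot: [0.05, 0.999, -0.0, -0.001]
force: [-0.1, -0.3, 1.0]
grip_width: 0.4
```

>>> {"method": "servo_tool", "body": {"moves": [[[0,0,0,0,0,3.5,0],[0,0,0,0,0,7,0],[0,0,0,0,0,10,0],[0,0,0,0,0,11,0]]]}}

```text
time: 6.57
eef_pos: [662.9, 19.2, 61.0]
ee_rot: [0.05, 0.999, 0.0, -0.004]
force: [-0.4, 0.3, -0.9]
grip_width: -0.1
```

```bash
python3 go.py 82 78 37 0; python3 snap.py 6
```

```text
t 6.57 press xyz [87.4 59.5 61. ] world [662.9  19.2  61. ] F [-0.4  0.3 -0.9] w -0.1 q [-0.09  0.59  0.02  1.01 -0.    0.01]
turn [-0.    -0.007  0.   ] shift cm [0.52 1.85 2.41]
```

View pics/w6.png

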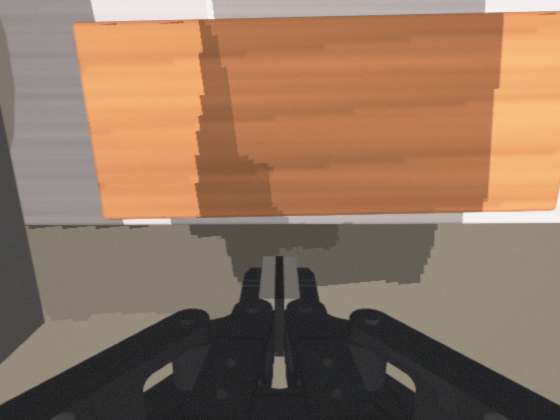

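```bash
python3 - <<'E'
from h import *
import json
pz=json.load(open("pose.json"));d=wload(6)
for n,u,z in[("b+-",(105,217),50),("b++",(557,208),50),("b--",(76,25),50),("tbl",(300,222),30)]: print(n,W2P(pz,wray(d,u,z))[0].round(1))
E
python3 go.py 82 78 37 0
```

```text
b+- [ 63.8 -16.4  50. ]
b++ [ 59.7 179.6  50. ]
b-- [-12.4 -17.4  50. ]
tbl [72.7 69.7 30. ]
t 6.62 press xyz [87.6 59.3 61.6] world [663.2  18.9  61.6] F [-0.1  0.3 -2.1] w -0.5 q [-0.09  0.59  0.02  1.01 -0.    0.01]
turn [-0.    -0.007 -0.   ] shift cm [0.55 1.87 2.47]
```

>>> {"method": "servo_tool", "body": {"moves": [[[0,0,0,0,2,2.4,0],[0,0,0,0,2,2.4,0],[0,0,0,1,2,2.4,0],[0,0,0,1.8,2,2.4,0],[0,0,0,2.4,2,2.4,0]]]}}

```text
time: 7.03
eef_pos: [643.9, 40.7, 43.8]
ee_rot: [0.05, 0.999, -0.0, 0.001]
force: [1.0, -0.2, -0.9]
grip_width: -0.4
```

```bash
python3 go.py 51 80 37 0
```

```text
t 7.03 press xyz [66.3 79.1 43.8] world [643.9  40.7  43.8] F [ 1.  -0.2 -0.9] w -0.4 q [-0.06  0.57 -0.07  0.93 -0.    0.04]
turn [ 0.     0.001 -0.   ] shift cm [1.53 0.09 0.68]
```

>>> {"method": "servo_tool", "body": {"moves": [[[0,0,0,0.5,0,0.5,0],[0,0,0,1.0,0,0.5,0],[0,0,0,1.4,0,0.5,0],[0,0,0,1.7,0,0.5,0],[0,0,0,1.7,0,0.5,0]]]}}

```text
time: 7.45
eef_pos: [629.0, 42.4, 38.6]
ee_rot: [0.051, 0.999, -0.0, 0.002]
force: [11.8, -0.3, -0.6]
grip_width: -0.1
```

```bash
python3 go.py 51 80 37 0; python3 snap.py 7
```

```text
t 7.45 press xyz [51.3 79.2 38.6] world [629.   42.4  38.6] F [11.8 -0.3 -0.6] w -0.1 q [-0.06  0.55 -0.13  0.89 -0.    0.04]
turn [ 0.     0.005 -0.001] shift cm [0.03 0.08 0.16]
```

View pics/w7.png

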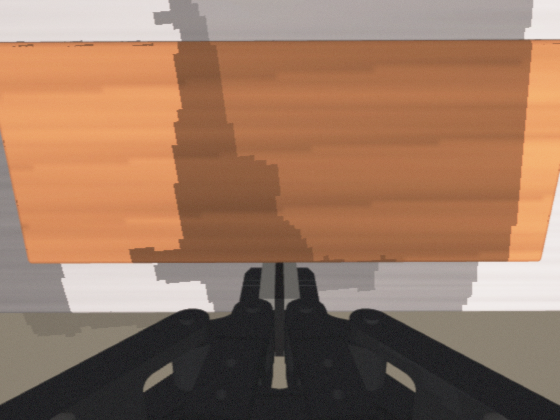

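Board lies straight against the fence (12 N contact, lower edge level at row 262; TCP x 51.3 = 40 + half a finger). Now round to its +y end.

>>> {"method": "servo_tool", "body": {"moves": [[[0,0,0,-1.2,0,-0.5,0],[0,0,0,-1.2,1,-4,0],[0,0,0,0.5,5,-4,0],[0,0,0,2.5,9,-4,0],[0,0,0,4.5,12.6,-4,0]]]}}

```text
time: 7.92
eef_pos: [596.0, 169.6, 77.8]
ee_rot: [0.051, 0.999, 0.0, 0.0]
force: [1.2, -0.2, -0.3]
grip_width: 0.2
```

```bash
python3 go.py 0 205 38 0
```

```text
t 7.92 press xyz [  5.7 202.5  77.8] world [596.  169.6  77.8] F [ 1.2 -0.2 -0.3] w 0.2 q [ 0.15  0.5  -0.1   0.97  0.    0.25]
turn [ 0.     0.    -0.002] shift cm [0.57 0.25 3.98]
```

>>> {"method": "servo_tool", "body": {"moves": [[[0,0,0,0.6,0.5,2.5,0],[0,0,0,0.6,0.5,3.9,0],[0,0,0,0.6,0.5,3.9,0],[0,0,0,0.6,-0.5,3.9,0],[0,0,0,0.6,-1.5,3.9,0]]]}}

```text
time: 8.33
eef_pos: [589.4, 153.5, 39.2]
ee_rot: [0.05, 0.999, 0.0, 0.0]
force: [0.7, 1.1, 0.2]
grip_width: -0.1
```

>>> {"method": "servo_tool", "body": {"moves": [[[0,0,0,0,-0.8,0,0],[0,0,0,0,-1.6,0,0],[0,0,0,0,-2.4,0,0],[0,0,0,0,-3.2,0,0],[0,0,0,0,-3.8,0,0]]]}}

```text
time: 8.75
eef_pos: [585.7, 115.5, 39.1]
ee_rot: [0.051, 0.999, 0.0, 0.001]
force: [1.5, 4.6, 6.1]
grip_width: -0.2
```

```bash
python3 go.py 0 139 38 0; python3 snap.py 8
```

```text
t 8.75 press xyz [  0.9 147.7  39.1] world [585.7 115.5  39.1] F [1.5 4.6 6.1] w -0.2 q [ 0.06  0.5  -0.22  0.85  0.    0.16]
turn [ 0.001  0.001 -0.001] shift cm [ 0.09 -0.87  0.11]
```

View pics/w8.png

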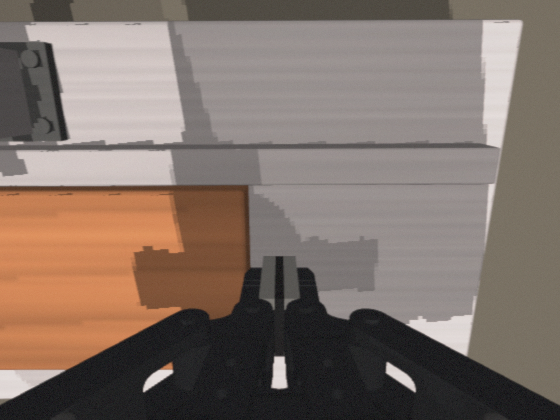

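Board end (col 249) is at the finger and its edge runs along the fence (row 186). Push on to the stop.

>>> {"method": "servo_tool", "body": {"moves": [[[0,0,0,0,-0.4,0,0],[0,0,0,0,-0.7,0,0],[0,0,0,0,-0.9,0,0],[0,0,0,0,-1.0,0,0]]]}}

```text
time: 9.13
eef_pos: [584.7, 106.3, 39.0]
ee_rot: [0.05, 0.999, 0.0, 0.0]
force: [0.1, 5.2, 6.5]
grip_width: -0.0
```

```bash
python3 go.py 0 139 38 0
```

```text
t 9.13 press xyz [  0.8 138.4  39. ] world [584.7 106.3  39. ] F [0.1 5.2 6.5] w -0.0 q [ 0.04  0.5  -0.23  0.85  0.    0.14]
turn [ 0.001  0.001 -0.   ] shift cm [0.08 0.06 0.1 ]
```

>>> {"method": "servo_tool", "body": {"moves": [[[0,0,0,0,-0.2,0,0],[0,0,0,0,-0.4,0,0],[0,0,0,0,-0.5,0,0]]]}}

```text
time: 9.38
eef_pos: [584.5, 105.0, 39.2]
ee_rot: [0.049, 0.999, 0.004, 0.001]
force: [2.7, 36.6, 5.4]
grip_width: -0.0
```

```bash
python3 go.py 0 139 38 0; python3 snap.py 9
```

```text
t 9.38 press xyz [  0.7 137.1  39.2] world [584.5 105.   39.2] F [ 2.7 36.6  5.4] w -0.0 q [ 0.04  0.5  -0.23  0.84  0.01  0.13]
turn [0.009 0.001 0.002] shift cm [0.07 0.19 0.12]
```

View pics/w9.png

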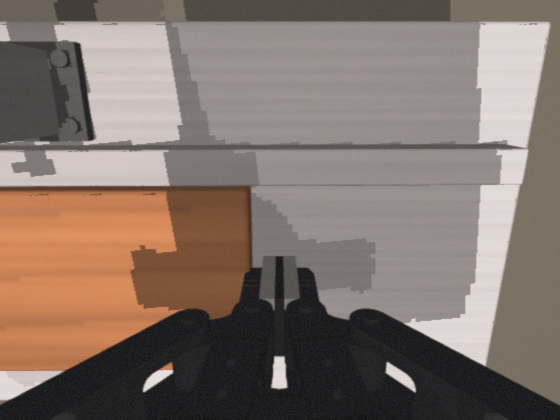

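37 N: firmly on the stop. One more nudge against the fence nearer the middle, to be sure.

>>> {"method": "servo_tool", "body": {"moves": [[[0,0,0,0,1.2,0,0],[0,0,0,0,1.2,-3.6,0],[0,0,0,-3.6,-0.5,-3.6,0],[0,0,0,-6,-3.5,-3.6,0],[0,0,0,-8,-7,-3.6,0]]]}}

```text
time: 9.85
eef_pos: [657.8, 23.2, 74.9]
ee_rot: [0.049, 0.999, -0.0, 0.001]
force: [0.3, -0.5, -0.7]
grip_width: -0.0
```

```bash
python3 go.py 70 60 38 0
```

```text
t 9.85 press xyz [81.9 63.1 74.9] world [657.8  23.2  74.9] F [ 0.3 -0.5 -0.7] w -0.0 q [-0.09  0.57  0.01  1.02 -0.    0.01]
turn [-0.001  0.001  0.002] shift cm [ 1.19 -0.3   3.69]
```

>>> {"method": "servo_tool", "body": {"moves": [[[0,0,0,0.5,-0.4,3,0],[0,0,0,1.2,-0.4,3.7,0],[0,0,0,2,-0.4,3.7,0],[0,0,0,2.8,-0.4,3.7,0],[0,0,0,3.3,-0.4,3.7,0]]]}}

```text
time: 10.27
eef_pos: [626.8, 22.5, 39.9]
ee_rot: [0.05, 0.999, -0.001, 0.005]
force: [33.5, -6.1, 0.2]
grip_width: 0.5
```

```bash
python3 go.py 51 60 38 0; python3 snap.py 10
```

```text
t 10.27 press xyz [51.1 59.2 39.9] world [626.8  22.5  39.9] F [33.5 -6.1  0.2] w 0.5 q [-0.09  0.54 -0.14  0.88 -0.    0.01]
turn [-0.001  0.009 -0.   ] shift cm [0.01 0.08 0.19]
```

View pics/w10.png

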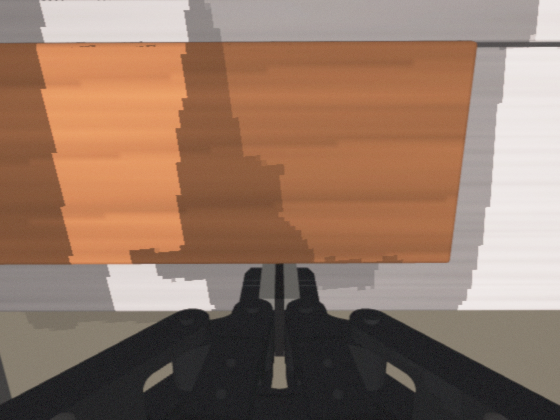

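Board flat on the fence (33 N, edge level). Now back off, rise and go round to the robot's side of the clamp handle.

>>> {"method": "servo_tool", "body": {"moves": [[[0,0,0,-1.5,0,0,0],[0,0,0,-1.5,0,-4,0],[0,0,0,-1.5,0,-8,0],[0,0,0,-1.5,0,-12,0],[0,0,0,-1.5,0,-16,0]]]}}

```text
time: 10.73
eef_pos: [637.2, 22.2, 200.9]
ee_rot: [0.05, 0.999, -0.0, 0.001]
force: [0.5, 0.0, -0.2]
grip_width: -0.0
```

```bash
python3 go.py -175 42 240 0; python3 snap.py 11
```

```text
t 10.73 press xyz [ 61.5  60.  200.9] world [637.2  22.2 200.9] F [ 0.5  0.  -0.2] w -0.0 q [-0.09  0.47  0.19  1.29 -0.    0.01]
turn [-0.     0.001  0.001] shift cm [23.65 -1.78 -3.94]
```

View pics/w11.png

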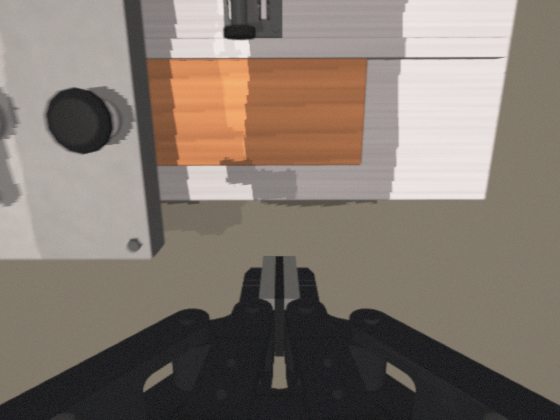

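>>> {"method": "servo_tool", "body": {"moves": [[[0,0,0,1,-0.3,-4,0],[0,0,0,5,-0.6,-4,0],[0,0,0,9,-1,-4,0],[0,0,0,13,-1.4,-4,0],[0,0,0,17,-1.8,-4,0]]]}}

```text
time: 11.2
eef_pos: [464.8, 21.3, 238.3]
ee_rot: [0.05, 0.999, -0.0, 0.001]
force: [-0.5, 0.4, 2.1]
grip_width: 0.1
```

>>> {"method": "servo_tool", "body": {"moves": [[[0,0,0,4,0,0,0],[0,0,0,6.6,0,1,0],[0,0,0,6.6,0,3,0]]]}}

```text
time: 11.45
eef_pos: [397.5, 28.3, 209.9]
ee_rot: [0.05, 0.999, -0.0, 0.002]
force: [1.9, -0.1, 1.9]
grip_width: 0.0
```

```bash
python3 go.py -165 40 140 0; python3 snap.py 12
python3 - <<'E'
from h import *
from cell import r
c=r.capture("side");cv2.imwrite("pics/side12.png",c["frame"][:,:,::-1])
a=cv2.imread("pics/side12.png")[130:305,220:365]
cv2.imwrite("pics/side12z.png",cv2.resize(a,None,fx=3.4,fy=3.4,interpolation=cv2.INTER_CUBIC))
E
```

```text
t 11.45 press xyz [-177.6   42.   209.9] world [397.5  28.3 209.9] F [ 1.9 -0.1  1.9] w 0.0 q [-0.13  0.05 -0.37  1.14 -0.   -0.03]
turn [-0.     0.004  0.001] shift cm [-1.23 -0.2   7.  ]
```

View pics/w12.png

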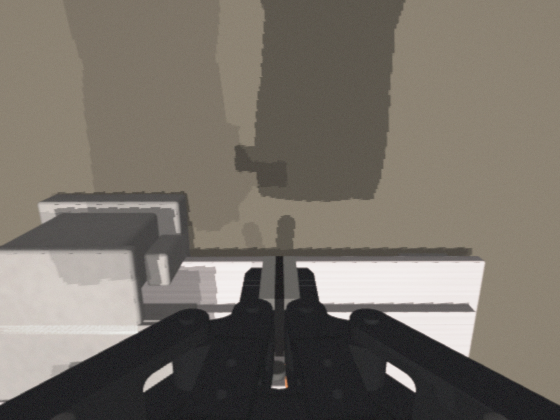

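View pics/side12z.png

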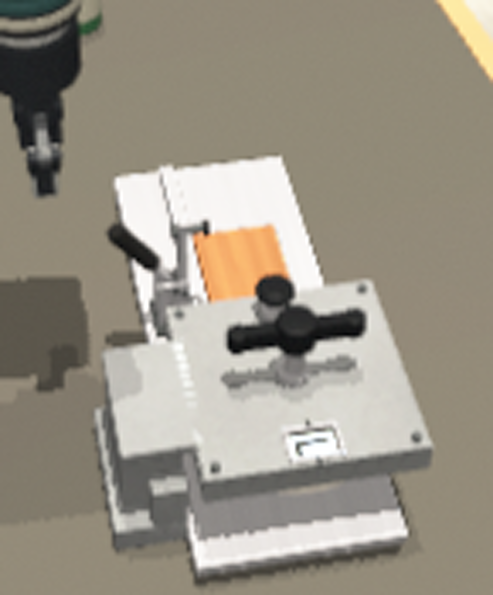

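Side view: the bar lies along press x with the 7 in the window, the board is home, and the gripper is clear on the robot's side of the handle. Descend and push the handle.

>>> {"method": "servo_tool", "body": {"moves": [[[0,0,0,0,-0.1,3.5,0],[0,0,0,0,-0.1,7,0],[0,0,0,-1,-0.1,7,0],[0,0,0,-2.5,-0.1,7,0],[0,0,0,-4,-0.1,7,0]]]}}

```text
time: 11.97
eef_pos: [441.6, 22.5, 139.4]
ee_rot: [0.05, 0.999, -0.0, -0.001]
force: [-21.2, 1.5, 14.8]
grip_width: 0.0
```

>>> {"method": "servo_tool", "body": {"moves": [[[0,0,0,-1,0,0,0],[0,0,0,-2,0,0,0],[0,0,0,-3,0,0,0],[0,0,0,-4,0,0,0],[0,0,0,-4.5,0,0,0]]]}}

```text
time: 12.38
eef_pos: [488.6, 17.7, 138.9]
ee_rot: [0.05, 0.999, -0.0, 0.001]
force: [0.3, -0.9, -0.9]
grip_width: 0.1
```

```bash
python3 go.py -72 40 140 0
python3 - <<'E'
from h import *
from cell import r
c=r.capture("side");cv2.imwrite("pics/side13.png",c["frame"][:,:,::-1])
a=cv2.imread("pics/side13.png")[130:305,220:365]
cv2.imwrite("pics/side13z.png",cv2.resize(a,None,fx=3.4,fy=3.4,interpolation=cv2.INTER_CUBIC))
E
```

```text
t 12.38 press xyz [-85.9  40.6 138.9] world [488.6  17.7 138.9] F [ 0.3 -0.9 -0.9] w 0.1 q [-0.13  0.25 -0.33  0.99 -0.   -0.03]
turn [-0.     0.002 -0.   ] shift cm [-1.39 -0.06 -0.1 ]
```

View pics/side13z.png

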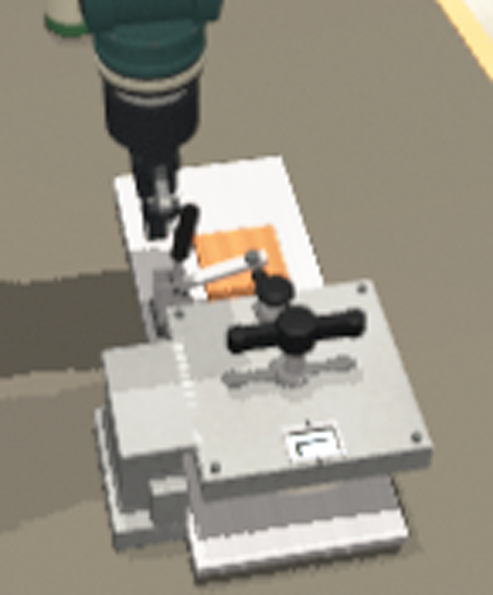

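The clamp snapped over and its arm lies on the board. Nudge the handle to confirm it is fully shut.

>>> {"method": "servo_tool", "body": {"moves": [[[0,0,0,-0.7,0,0,0],[0,0,0,-1.3,0,0,0],[0,0,0,-1.6,0,0,0]]]}}

```text
time: 12.68
eef_pos: [502.7, 16.2, 137.7]
ee_rot: [0.05, 0.999, -0.0, 0.0]
force: [0.1, 0.6, 0.6]
grip_width: 0.1
```

```bash
python3 go.py -120 40 140 0
```

```text
t 12.68 press xyz [-71.8  40.5 137.7] world [502.7  16.2 137.7] F [0.1 0.6 0.6] w 0.1 q [-0.13  0.27 -0.3   1.    0.   -0.03]
turn [ 0.  0. -0.] shift cm [ 4.82 -0.06 -0.23]
```

>>> {"method": "servo_tool", "body": {"moves": [[[0,0,0,-0.4,0,0,0],[0,0,0,-0.4,0,0,0]]]}}

```text
time: 12.85
eef_pos: [505.2, 16.0, 137.2]
ee_rot: [0.05, 0.999, 0.0, -0.001]
force: [-4.0, -0.3, 3.4]
grip_width: -0.2
```

>>> {"method": "servo_tool", "body": {"moves": [[[0,0,0,3,0,0,0],[0,0,0,4,0,-4,0],[0,0,0,4,0,-8,0],[0,0,0,2,-2,-12,0],[0,0,0,-1,-4.5,-14,0]]]}}

```text
time: 13.27
eef_pos: [505.2, -23.6, 277.4]
ee_rot: [0.049, 0.999, -0.0, 0.002]
force: [1.8, 0.3, 0.8]
grip_width: -0.1
```

```bash
python3 go.py -10 -20 270 0
```

```text
t 13.27 press xyz [-65.2   1.1 277.4] world [505.2 -23.6 277.4] F [1.8 0.3 0.8] w -0.1 q [-0.21  0.22  0.01  1.36  0.   -0.11]
turn [-0.     0.004  0.002] shift cm [-5.52 -2.13  0.76]
```

Contact came at x≈-69.5, where the shut handle should be. Look from above to check everything before pressing.

>>> {"method": "servo_tool", "body": {"moves": [[[0,0,0,-4,-1,-2,0],[0,0,0,-7,-2,-3,0],[0,0,0,-7,-2,-3,0],[0,0,0,-7,-2,-3,0]]]}}

```text
time: 13.6
eef_pos: [574.9, -52.1, 302.4]
ee_rot: [0.051, 0.999, 0.0, -0.0]
force: [-0.2, 0.2, -0.8]
grip_width: 0.0
```

```bash
python3 snap.py 14; python3 go.py 0 -45 200 0;python3 - <<'E'
import cv2
a=cv2.imread("pics/w14.png")
cv2.imwrite("pics/w14z.png",cv2.resize(a[40:330,60:480],None,fx=1.9,fy=1.9,interpolation=cv2.INTER_CUBIC))
E
```

```text
t 13.65 press xyz [  5.6 -19.7 302.4] world [573.6 -51.5 302.4] F [-0.3  0.1  1. ] w -0.1 q [-0.23  0.35  0.27  1.49  0.   -0.13]
turn [ 0.    -0.001 -0.001] shift cm [ 0.55 -2.53 10.24]
```

View pics/w14z.png

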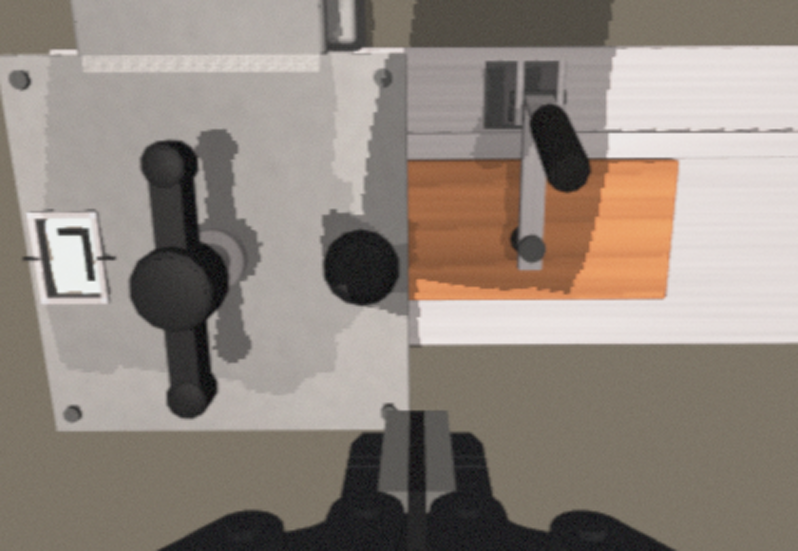

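Bar, 7, board and clamp look right: arm ends at (168,163)/(191,398), board end edge at col ~673. Numbers:

Run:
```python
from h import *
import json
pz=json.load(open("pose.json"));d=wload(14)
z=lambda u:np.array(u)/1.9+[60,40]-.25
Q={}
for n,u,h in[("arm1",(168,163),180),("arm2",(191,398),180),("hub",(173,290),186),("knob",(361,267),150),("b-+",(678,161),50),("b++",(666,299),50),("b+-",(412,300),50),("head-y",(406,52),118),("head+y",(408,431),118),("table+",(600,345),30)]:
    Q[n]=W2P(pz,wray(d,z(u),h))[0];print(n,Q[n].round(1))
v=Q["arm2"]-Q["arm1"];print("bar angle",np.arctan2(v[1],v[0]))
v=Q["head+y"]-Q["head-y"];print("head edge angle",np.arctan2(v[1],v[0]))
```

```text
arm1 [ -47.8 -111.9  180. ]
arm2 [  45.7 -112.1  180. ]
hub [  -1.1 -112.7  186. ]
knob [ -2.  -44.1 150. ]
b-+ [-39.4 123.6  50. ]
b++ [ 39.1 124.9  50. ]
b+- [ 39.5 -22.9  50. ]
head-y [-90.7 -24.8 118. ]
head+y [ 90.3 -24.8 118. ]
table+ [74.1 94.1 30. ]
bar angle -0.0023912695006541827
head edge angle 6.543772190318287e-05
```

All checks agree: bar angle -0.002 rad, board end at y≈125, board side at x≈40, clamp shut. I'll turn the gripper 90° so it stays clear of the hub, then press the knob.

>>> {"method": "servo_tool", "body": {"moves": [[[0,0,0.12,0.5,-2.5,2,0],[0,0,0.24,0.5,-2.5,4,0],[0,0,0.36,0.5,-2.5,6,0],[0,0,0.48,0.5,-2.5,8,0],[0,0,0.6,0.5,-2.5,9,0]]]}}

```text
time: 14.07
eef_pos: [563.8, -74.7, 210.8]
ee_rot: [0.346, 0.938, -0.0, -0.002]
force: [-0.2, -0.1, -1.1]
grip_width: 0.2
```

>>> {"method": "servo_tool", "body": {"moves": [[[0,0,0.12,0,0,0,0],[0,0,0.24,0,0,0,0],[0,0,0.36,0,0,0,0],[0,0,0.48,0,0,0,0],[0,0,0.6,0,0,0,0]]]}}

```text
time: 14.48
eef_pos: [564.6, -74.8, 213.0]
ee_rot: [0.608, 0.794, -0.0, -0.0]
force: [1.0, 0.4, -1.0]
grip_width: -0.2
```

>>> {"method": "servo_tool", "body": {"moves": [[[0,0,0.12,0,0,0,0],[0,0,0.24,0,0,0,0],[0,0,0.36,0,0,0,0],[0,0,0.37,0,0,0,0]]]}}

```text
time: 14.82
eef_pos: [564.7, -74.9, 213.0]
ee_rot: [0.743, 0.669, -0.0, -0.0]
force: [0.3, -0.3, 0.3]
grip_width: 0.1
```

```bash
python3 snap.py 15; python3 go.py 0 -44.5 152 -90
```

```text
t 14.87 press xyz [ -0.7 -44.  213.1] world [564.9 -75.  213.1] F [-0.7  0.   0.2] w -0.1 q [-0.28  0.35  0.03  1.25  0.    1.39]
turn [-0.001 -0.     0.001] shift cm [-0.05  0.07  6.11]
```

View pics/w15.png

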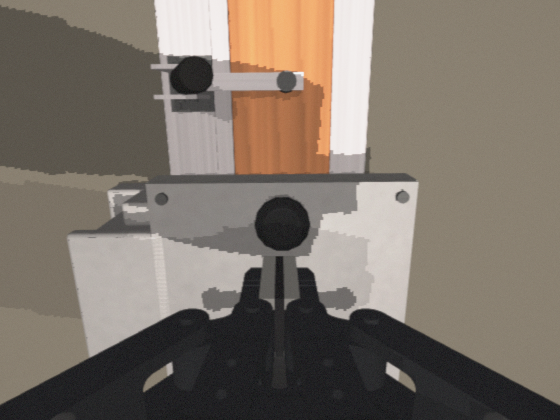

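The knob (282,223) is in line with the closed fingers. Press.

>>> {"method": "servo_tool", "body": {"moves": [[[0,0,0,0,0.1,3,0],[0,0,0,0,0.1,5.6,0],[0,0,0,0,0.1,6.6,0],[0,0,0,0,0.1,7.4,0],[0,0,0,0,0.1,7.9,0]]]}}

```text
time: 15.28
eef_pos: [566.4, -75.4, 135.4]
ee_rot: [0.741, 0.672, 0.0, -0.0]
force: [-33.8, 9.5, 90.5]
grip_width: 0.3
```

>>> {"method": "servo_tool", "body": {"moves": [[[0,0,0,0,0,0.1,0],[0,0,0,0,0,0.1,0],[0,0,0,0,0,0.1,0]]]}}

```text
time: 15.53
eef_pos: [566.2, -75.3, 135.8]
ee_rot: [0.741, 0.672, 0.0, 0.0]
force: [-16.9, 4.0, 32.9]
grip_width: 0.2
```

```bash
python3 go.py
```

```text
t 15.53 press xyz [  0.6 -44.2 135.8] world [566.2 -75.3 135.8] F [-16.9   4.   32.9] w 0.2 q [-0.27  0.38 -0.13  1.06 -0.    1.39]
```

Fully down (TCP z 135.8, 33 N, against 8 N for the spring alone), held for over 0.25 s. Release.

>>> {"method": "servo_tool", "body": {"moves": [[[0,0,0,0,0,-1,0],[0,0,0,0,0,-3,0],[0,0,0,0,0,-7,0],[0,0,0,0,0,-11,0],[0,0,0,0,0,-14,0]]]}}

```text
time: 15.95
eef_pos: [567.1, -75.7, 277.1]
ee_rot: [0.741, 0.672, 0.001, 0.001]
force: [0.9, -0.7, 0.3]
grip_width: -0.1
```

>>> {"method": "servo_tool", "body": {"moves": [[[0,0,0,-4,0,-2,0],[0,0,0,-4,0,-4,0],[0,0,0,-4,0,-4,0],[0,0,0,-4,0,-4,0]]]}}

```text
time: 16.28
eef_pos: [563.5, -116.0, 314.5]
ee_rot: [0.741, 0.671, 0.001, 0.001]
force: [0.2, 0.4, -0.7]
grip_width: 0.0
```

```bash
python3 snap.py 16; python3 go.py
python3 - <<'E'
from h import *
from cell import r
c=r.capture("side");cv2.imwrite("pics/side16.png",c["frame"][:,:,::-1])
a=c["frame"][130:305,220:365,::-1]
cv2.imwrite("pics/side16z.png",cv2.resize(a,None,fx=3.4,fy=3.4,interpolation=cv2.INTER_CUBIC))
E
```

```text
t 16.33 press xyz [  1.7 -84.5 313.4] world [ 563.2 -115.5  313.4] F [-0.  -0.5 -0.4] w 0.1 q [-0.34  0.35  0.29  1.52  0.    1.33]
```

View pics/w16.png

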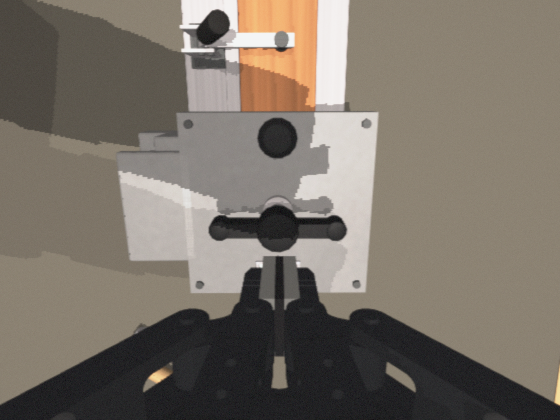

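View pics/side16z.png

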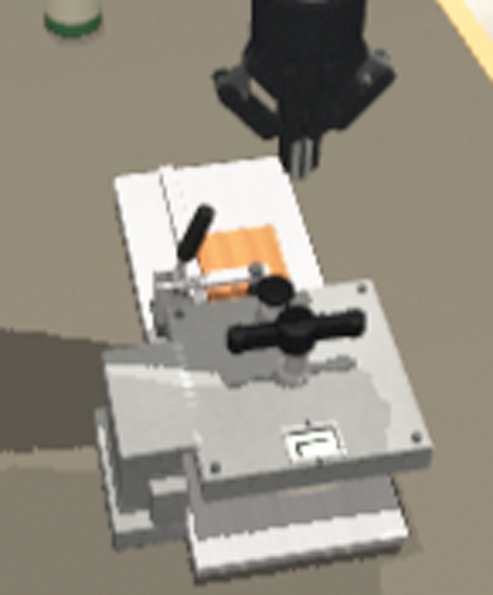

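Both views show the 7 in the window, the bar square (row 229 level), the clamp shut, the board home, the knob up as before, and the gripper clear. Handing in.

Run:
```python
from cell import r
s=r.read_state();print(s["time"],s["dq"].round(3),s["force"].round(1))
print(r.hand_in())
```

```text
16.3833 [ 0.005  0.006 -0.016 -0.003  0.     0.003] [ 0.  -0.2 -0.6]
the job is handed in; nothing more can be done
None
```

I numbered the board with a 7 and handed the job in at about 16.4 s of the 64 s allowed; `hand_in` gave no verdict.

- **Drum:** It started on a 0 set slightly off-centre. I gripped the hub and turned it 1.71 rad clockwise. The last measurement before pressing put the bar within about 0.01 rad of the press's x axis. The 7 looked centred in the window then and after the press.
- **Board:** I pushed it onto the fence, then the end stop (37 N), then the fence again (33 N). The camera put its side at x ≈ 39–40 and its end at y ≈ 124–125, within about 1.5 mm of home.
- **Clamp:** The handle went over and snapped shut. A light nudge met it at its shut position, and the foot is on the board.
- **Knob:** I pressed it until the tool stood 14 mm below the knob's top, at 33 N where the spring alone gives about 8 N. I held it there for over 0.25 s and let it go. The closing side view shows it up again and the gripper touching nothing.

**Disagreement:** The wrist camera read about 4 mm off from the fixed cameras. I settled the press position from the hub grip and the fence contact instead.

**Forces:** The press peaked at about 90 N of vertical wrist force (about 97 N in all), under the 120 N limit. I kept clear of the glue bottle, hammer and try square but did not re-measure their positions.

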